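Check-weigh a bottle in a scale with a sliding roof door

TASK

Check-weigh the tall bottle: slide the clear roof door of the scale open, stand the bottle upright in the middle of the weighing pan, setting it down gently and letting go, then slide the roof door fully shut over it. Leave the jar, the can and the tape roll standing where they are.

Things in the scene. Friction and masses are not known exactly. Their poses are not given: they have to be found in the camera images.
- scale: Fixed scale, 352 mm long (y), 200 mm wide (x), 190 mm high. Origin on the table under the chamber's centre; +y runs from the chamber to the solid white housing (y 88 to 262 mm, top at 175). Chamber: open-topped, 164 mm square inside, clear walls 177 mm high on 3 sides, the housing on the 4th; the sliding door is its roof. Aluminium door tracks along y at x = +-94, tops at 190 mm.
- pan_top (a point): Centre of the top face of the steel weighing pan, a disc of 124 mm diameter, 30 mm above the table when empty, in the middle of the chamber. Axes as the scale's.
- door (a joint): Position of the roof door in m along the scale's +y: 0 = fully shut, over the chamber; 0.165 = fully open, over the housing. It may start a little open. It slides with about 2 N of friction and stays where it is left; there are hard stops at both ends.
- door_fin (a point): Middle of the top edge of the door's grip fin: upright grey plate, 12 mm thick (scale's y), 70 mm wide (scale's x), 30 mm tall, in the middle of the door and moving with it; fin top 217 mm above the table, door's top face at 187 mm. The door is a clear plate 176 x 176 x 4 mm with aluminium edges. Pinch the fin across its thickness from above, or push it.
- bottle: The tall white bottle to be weighed: body 56 mm diameter up to 80 mm, shoulder up to 98 mm, white screw cap 46 mm diameter from 98 mm to the top at 135 mm; 0.2 to 0.4 kg. Stands on the bench. Origin at the centre of its underside, z up along it.
- jar: Bystander: squat white jar, 68 mm diameter, 75 mm high, standing. Origin at the centre of its underside.
- can: Bystander: can, 60 mm diameter, 92 mm high, standing. Origin at the centre of its underside.
- tape_roll: Bystander: roll of packing tape lying flat, 110 mm outside diameter, 48 mm high. Origin at the centre of its underside.
- pan (a joint): How far the weighing pan is pressed down, in m: 0 = empty. It rests on a spring of 2500 N/m (0.4 mm per newton; the bottle sinks it 1 to 2 mm), with an overload stop at 0.010 (25 N).

How it is judged:
By the outcome, as a careful person would: the job done as asked, in the order asked, and still so for the second after the job is handed in, with the robot touching nothing.
It also fails if it takes over 67 s, if anything falls off the work surface, if the arm or the gripper's body presses on something with over 40 N, if the wrist force passes 120 N, or if a joint passes its speed limit or range.

ROBOT

A 6-joint arm with a two-finger parallel gripper is mounted at the origin on the work surface. World frame = base frame: x ahead of the robot, y to its left, z up, the work surface at z = 0. Lengths are in m, angles in degrees, forces in N, time in s.
With the tool pointing down it reaches from about 0.375 to 0.9 m from the base axis. Payload 3.1 kg.
Tool frame: the origin (TCP) lies on the centre line of the jaws, within the pads' length; the fingertips stand 19 mm ahead of it and the grasp point (between the pads) is the TCP (tips_ahead is the distance from the TCP to the fingertips, in m); z points along the fingers, y is the line along which they close (so a half turn about z gives the same grasp; the last joint's range is limited). The gripper opens to 87 mm and grips with 3 to 60 N. Pads are 19 mm wide; open, the fingers measure 117 mm over their backs; the gripper's body (75 mm by 190 mm) begins 51 mm behind the grasp point.
Start: joints at [66.033, 30.224, 82.088, -0, 67.689, -10.227], TCP at [0.148, 0.607, 0.242] pointing down, gripper open.
Joint ranges: [-176.69, 176.69], [-43.24, 126.21], [12.49, 139.97], [-82, 262], [0, 151.66], [-163.58, 163.58]. Speed limits (degrees/s): [159.86, 159.86, 180, 180, 180, 180].

INTERFACE

Orientations are given as a 3x3 rotation matrix whose columns are the frame's x, y, z axes.
In Python, from rig import read_state, capture, hand_in, trace, landmark_of, tips_ahead gives the robot as it stands.
- The arm moves only by the shell command python3 -m jog 'ROWS'. ROWS is JSON, a list of rows, each an object of numbers: "tx", "ty", "tz": the shift along the tool's x, y, z in cm; "roll": the turn about the tool's z in rad; "jaw": the opening, from 0 (shut) to 1 (fully open). A call has 1 to 8 rows; each row shifts and turns the commanded pose from where the row before left it, along the tool's axes as they then stand; what a row does not reach is not made up. A row lasts 1/10 s, in which the tool goes at most 50 mm and 8.59 degrees, less where a joint would pass 70% of its speed; a pose out of reach is approached as far as the arm can. A call with a gripper value outside its range is refused whole. The fingers move at their own pace and stop on an object; the grip force is fixed at half the most. Time passes only in rows, so rows that do not move let the fingers close. It gives the time, the measured TCP pose, the force, the opening and the grip force at its end, in the units of the state.
- read_state(): the state, without advancing time (a new reading comes with each control period).
- capture(name): name is "scene" or "side" or "wrist"; returns a dict with "img" (420x560x3 uint8, red, green, blue), "vertical_fov" (degrees; the focal length in pixels is half the picture's height over the tangent of half this angle, whatever the lens; pixels are square), "cx", "cy" (the principal point, pixels), "k1" (the pictures are not rectified: a ray, as slopes to the right and down, at radius r is drawn at 1 + k1 r^2 times it, then the intrinsics apply), "cam_to_world" (4x4, takes a point from camera to world coordinates); the wrist camera has in their place "tool_from_camera" (4x4, takes a point from camera to tool coordinates, whose origin is the TCP and whose axes are the flange's). Camera axes: x right, y up, looking along -z (the intrinsics and any distortion apply to the point x, -y, -z); pixel columns grow to the right and rows downward; lengths in m; the calibration is good to about 2 mm. A picture is of the moment at which its call begins: read the wrist's pose just before it. There is no depth.
- hand_in(): hands the job in; it is judged then, once.
Trained networks look in the newest picture that a camera, given by its name, has taken for a name from the list of things; names that differ only in an ending like _2 or _b are one class to them, and where a whole thing is asked for, a point or a joint stands for the part that bears it (a point fixed in the world has none). Each returns a list of dicts, best first, with "p" (0 to 1); they miss things now and then, are a little off and sometimes report something else, mostly with a low value. They report only what shows in the picture. A call takes as long as a camera call.
- trace(camera, thing): "pixels" (420x560 bool, what is visible of it) and "bbox" ([left, top, width, height] in pixels, round what is visible of it).
- landmark_of(camera, thing): "point" ([row, column] in pixels: a listed point, or the origin of a listed thing).
The state is a dict: "time_s": time; "joint_positions": joint angles; "qvel": joint speeds; "tau": joint torques, N m; "position": TCP position; "tcp_rot": TCP orientation; "force": force on the tool from outside, world axes, zero at the start; "moment": the same for the moment, N m; "opening": opening from 0.0 (shut) to 1.0 (fully open); "grasp_force": force on a finger pad.
Only numpy, scipy, OpenCV 4.12 (cv2) and the standard library are available. Lean on these libraries where they do the work, as an engineer would, in place of code of your own. Each camera call takes 0.05 s, during which the arm holds its last target. There are 200 camera calls.

## Working session

There is one attempt and no reset: what is moved stays moved. The work goes in short steps, Python scripts to look and compute and a shell command to move; the robot and the scene stay as the last step left them, time stands still between calls to the robot, and variables do not carry over. Pictures are saved under pics/ and viewed, at most 10 in all, crops included, and the job is handed in when it is done.

```bash
ls; mkdir -p pics
cat > h.py <<'E'
import numpy as np, cv2
from rig import *
def cam(n):
    s=read_state(); c=capture(n)
    if n=='wrist':
        T=np.eye(4);T[:3,:3]=s['tcp_rot'];T[:3,3]=s['position']
        c['T']=T@np.array(c['tool_from_camera'])
    else: c['T']=np.array(c['cam_to_world'])
    return c
def K(c):
    f=210/np.tan(np.radians(c['vertical_fov'])/2)
    return np.array([[f,0,c['cx']],[0,f,c['cy']],[0,0,1]])
def ray(c,rc):
    # invert the radial model: drawn = u(1+k1 r^2)
    d=cv2.undistortPoints(np.array([[[rc[1],rc[0]]]],float),K(c),np.array([c['k1'],0,0,0.]))[0,0]
    v=c['T'][:3,:3]@np.array([d[0],-d[1],-1]); return c['T'][:3,3],v/np.linalg.norm(v)
def atz(c,rc,z):
    o,v=ray(c,rc); return o+v*(z-o[2])/v[2]
def tri(rays):
    A=sum(np.eye(3)-np.outer(v,v) for o,v in rays); b=sum((np.eye(3)-np.outer(v,v))@o for o,v in rays)
    p=np.linalg.solve(A,b); return p,[float(np.linalg.norm(np.cross(v,p-o))) for o,v in rays]
def proj(c,p):
    q=np.linalg.inv(c['T'])@np.append(p,1); u=np.array([q[0],-q[1]])/-q[2]
    u=u*(1+c['k1']*(u@u)); k=K(c); return np.array([k[1,1]*u[1]+k[1,2],k[0,0]*u[0]+k[0,2]])
def save(c,n): cv2.imwrite('pics/'+n,c['img'][:,:,::-1])
E
python3 - <<'E'
from h import *
np.set_printoptions(precision=4,suppress=True)
s=read_state();print(s['time_s'],s['position'],np.array(s['tcp_rot']),s['opening'],s['force'])
C={n:cam(n) for n in('scene','side','wrist')}
for n in C: save(C[n],n+'0.png'); print(n,C[n]['T'][:3,3],C[n]['vertical_fov'],C[n]['k1'])
for t in ['scale','pan_top','door_fin','bottle','jar','can','tape_roll']:
    R=[]
    for n in C:
        L=landmark_of(n,t)
        if L: print(t,n,[(np.round(l['point'],1),round(l['p'],2)) for l in L[:2]]); R.append(ray(C[n],L[0]['point'])) if n!='wrist' else 0
    if len(R)==2: print('   ',*tri(R))
E
python3 -c "
import cv2,numpy as np
a=[cv2.imread('pics/%s0.png'%n) for n in('scene','side','wrist')]
"
```

```text
pics
0.0 [0.1481 0.6065 0.2406] [[-0.9714  0.2375 -0.0009]
 [ 0.2375  0.9714 -0.002 ]
 [ 0.0004 -0.0021 -1.    ]] 0.9932924052498968 [-1.3329 -0.2799 -1.0274]
scene [ 0.1314 -0.3543  1.5828] 42.36500437504185 -0.18810919752167363
side [ 0.7335 -0.2959  1.3242] 44.067255363967455 0.025712937554534614
wrist [0.07   0.6267 0.3843] 66.43197443553832 0.02123906625344237
scale scene [(array([234.1, 354.7]), 0.94)]
door_fin scene [(array([205.7, 358.9]), 0.56)]
door_fin side [(array([288.6, 263. ]), 0.81)]
    [ 0.5923 -0.1946  0.2086] [0.00029028726021052004, 0.0002902872602105099]
bottle scene [(array([124.5, 244.7]), 0.56)]
bottle side [(array([169.6, 383. ]), 0.73), (array([289.7, 260.8]), 0.46)]
    [ 0.5884  0.2783 -0.0007] [0.004646332393427933, 0.004646332393428068]
jar scene [(array([122.8, 193.6]), 0.65)]
jar side [(array([118.6, 373.7]), 0.97)]
    [ 0.4711  0.3922 -0.0075] [0.002057275568028717, 0.002057275568028596]
can scene [(array([158.7, 220.8]), 0.79)]
can side [(array([154.4, 334. ]), 0.56)]
    [ 0.4561  0.2393 -0.02  ] [0.0031494461104748066, 0.0031494461104747645]
tape_roll scene [(array([349.9, 336.4]), 0.77)]
tape_roll side [(array([291.7, 120.7]), 0.84)]
    [ 0.3059 -0.4278  0.0098] [0.004172856013225278, 0.0041728560132252715]
```

View pics/scene0.png

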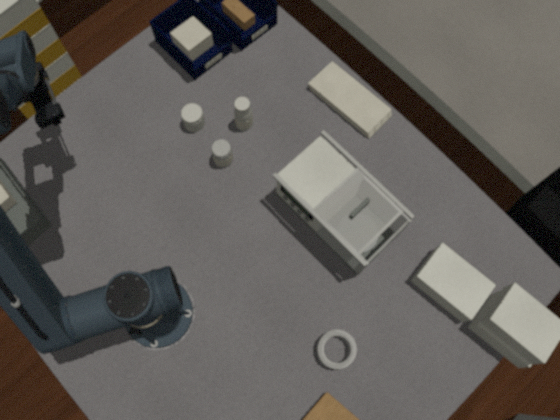

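View pics/side0.png

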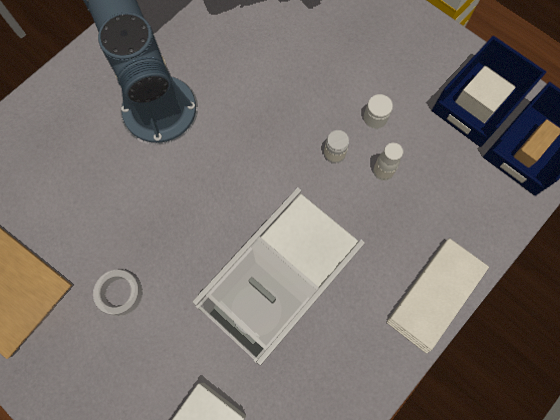

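The bottle shows at scene (243,110), side (388,160). The can is left of it and the jar is beyond. The scale's housing points towards the three containers, and its fin is at scene (359,208), side (262,290). Next I'll zoom in on the scale and bottle.

Run:
```python
import cv2,numpy as np
a=cv2.imread('pics/scene0.png')[125:275,265:420]; b=cv2.imread('pics/side0.png')[180:370,185:375]
r=lambda i,k:cv2.resize(i,None,fx=k,fy=k,interpolation=cv2.INTER_CUBIC)
A=r(a,2.5);B=r(b,2.1*1.0)
h=max(A.shape[0],B.shape[0]);o=np.zeros((h,800,3),np.uint8)
o[:A.shape[0],:A.shape[1]]=A;o[:B.shape[0],395:395+B.shape[1]]=B;cv2.imwrite('pics/z0.png',o);print(A.shape,B.shape)
```

```text
(375, 388, 3) (399, 399, 3)
```

View pics/z0.png

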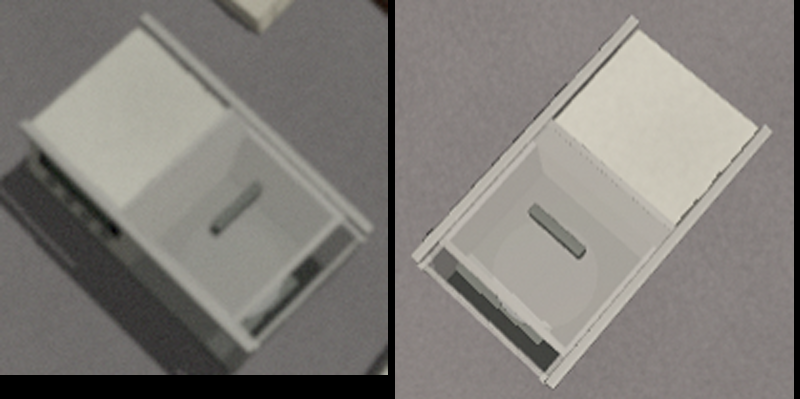

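The zoom shows the door about 2 cm open at its −y end, with the fin crosswise in the middle of the door. The track ends are clear enough in both views to fix the scale pose.

```bash
cat > m.py <<'E'
from h import *
np.set_printoptions(precision=4,suppress=True)
S=cam('scene');D=cam('side')
sd=lambda x,y:(180+y/2.1-.25,185+(x-395)/2.1-.25); sc=lambda x,y:(125+y/2.5-.3,265+x/2.5-.3)
# track-end middles: order a(-x,+y) b(-x,-y) c(+x,+y) d(+x,-y) as seen in the side picture, fin ends
side=dict(a=sd(634,18),b=sd(419,262),c=sd(767,128),d=sd(549,381),f1=sd(533,206),f2=sd(582,248))
scen=dict(a=sc(25,124),b=sc(250,346),c=sc(147,16),d=sc(370,233),f1=sc(214,230),f2=sc(260,184))
for k in side: print(k,*tri([ray(S,scen[k]),ray(D,side[k])]),atz(D,side[k],.19)[:2],atz(S,scen[k],.19)[:2])
for t in ['door_fin','bottle','can','jar','tape_roll']:
  for n,c in(('scene',S),('side',D)):
    L=trace(n,t)
    for l in L[:2]: print(t,n,l['p'],l['bbox'])
E
python3 m.py
```

```text
a [0.4932 0.0316 0.1875] [0.002014036088892108, 0.0020140360888921175] [0.4937 0.033 ] [0.4924 0.0289]
b [ 0.5022 -0.3145  0.1722] [0.0012480866961097276, 0.0012480866961098087] [ 0.5059 -0.3155] [ 0.4974 -0.3138]
c [0.6817 0.032  0.1935] [0.0015948574962569497, 0.0015948574962570032] [0.6816 0.0347] [0.6829 0.0313]
d [ 0.6849 -0.3141  0.1828] [0.002465261586398375, 0.0024652615863983486] [ 0.685  -0.3115] [ 0.6823 -0.3167]
f1 [ 0.5555 -0.1974  0.2021] [0.0019953894363572036, 0.0019953894363572353] [ 0.5535 -0.1943] [ 0.5593 -0.198 ]
f2 [ 0.6237 -0.1966  0.2169] [0.0020003925888133173, 0.002000392588813282] [ 0.6209 -0.1922] [ 0.6334 -0.1956]
door_fin scene 0.97 [312.0, 173.7, 88.8, 81.0]
door_fin side 0.85 [205.1, 239.2, 115.0, 109.4]
bottle scene 0.66 [232.6, 97.2, 17.6, 33.2]
bottle side 0.86 [375.9, 142.6, 25.1, 37.6]
can scene 0.63 [210.5, 144.5, 21.3, 24.5]
can side 0.59 [321.9, 128.3, 27.5, 36.3]
jar scene 0.94 [181.4, 103.1, 22.5, 27.2]
jar side 0.92 [364.8, 96.1, 30.3, 34.8]
tape_roll scene 0.65 [316.7, 329.9, 39.6, 39.8]
tape_roll scene 0.19 [367.8, 241.5, 5.7, 6.2]
tape_roll side 0.8 [94.4, 266.9, 50.2, 47.8]
```

```bash
python3 -m jog '[{"roll":-0.124,"tz":-4.5},{"roll":-0.124,"tz":-4.5},{"tz":-4.5},{}]'; python3 -c "
from rig import *;import numpy as np;print(np.round(read_state()['tcp_rot'],4))"
```

```text
[[-0.9714  0.2375  0.    ]
 [ 0.2375  0.9714 -0.    ]
 [-0.     -0.     -1.    ]]$[0]: bad value
```

```bash
python3 -m jog '[{"tx":0,"ty":0,"tz":-4.5,"roll":-0.124,"jaw":1},{"tx":0,"ty":0,"tz":-4.5,"roll":-0.124,"jaw":1},{"tx":0,"ty":0,"tz":-4.5,"roll":0,"jaw":1},{"tx":0,"ty":0,"tz":0,"roll":0,"jaw":1}]'; python3 -c "
from rig import *;import numpy as np;print(np.round(read_state()['tcp_rot'],4))"
```

```text
time_s: 2.2
position: [0.1496, 0.6103, 0.3848]
tcp_rot: [[-1.0, -0.008, 0.006], [-0.008, 1.0, 0.015], [-0.007, 0.015, -1.0]]
force: [0.5, -0.0, -0.2]
opening: 1.0
grasp_force: 0.0
[[-0.9999 -0.0084  0.0064]
 [-0.0083  0.9999  0.0147]
 [-0.0065  0.0146 -0.9999]]
```

```bash
python3 -m jog '[{"tx":-3,"ty":-2,"tz":0,"roll":0,"jaw":1},{"tx":-3.8,"ty":-2.8,"tz":0,"roll":0,"jaw":1},{"tx":-3.8,"ty":-2.8,"tz":0,"roll":0,"jaw":1},{"tx":-3.8,"ty":-2.8,"tz":0,"roll":0,"jaw":1},{"tx":-3.8,"ty":-2.8,"tz":0,"roll":0,"jaw":1},{"tx":-3.8,"ty":-2.8,"tz":0,"roll":0,"jaw":1},{"tx":-3.8,"ty":-2.8,"tz":0,"roll":0,"jaw":1},{"tx":-3.8,"ty":-2.8,"tz":0,"roll":0,"jaw":1}]' >/dev/null; python3 -m jog '[{"tx":-3.8,"ty":-2.8,"tz":0,"roll":0,"jaw":1},{"tx":-3.8,"ty":-2.8,"tz":0,"roll":0,"jaw":1},{"tx":-3.8,"ty":-2.8,"tz":0,"roll":0,"jaw":1},{"tx":-2,"ty":-1.8,"tz":0,"roll":0,"jaw":1},{"tx":0,"ty":0,"tz":0,"roll":0,"jaw":1},{"tx":0,"ty":0,"tz":0,"roll":0,"jaw":1}]'
python3 - <<'E'
from h import *
np.set_printoptions(precision=4,suppress=True)
c=cam('wrist');save(c,'w1.png');print(c['T'],read_state()['tcp_rot'])
for t in('bottle','can','jar','door_fin'):
  for l in landmark_of('wrist',t)[:2]: print(t,l, atz(c,l['point'],0))
  for l in trace('wrist',t)[:2]: print(t,l['bbox'],l['p'])
E
```

```text
time_s: 3.6
position: [0.5809, 0.2921, 0.3754]
tcp_rot: [[-1.0, -0.007, -0.002], [-0.007, 1.0, 0.0], [0.002, 0.0, -1.0]]
force: [0.1, -0.2, -0.3]
opening: 0.999
grasp_force: 0.0
[[-0.0063 -0.9578 -0.2875  0.5006]
 [ 1.     -0.0059 -0.0026  0.2926]
 [ 0.0008 -0.2875  0.9578  0.5193]
 [ 0.      0.      0.      1.    ]] [[-1.     -0.0082 -0.0019]
 [-0.0082  1.      0.0001]
 [ 0.0019  0.0001 -1.    ]]
bottle {'point': [171.5, 272.5], 'p': 0.56} [0.5921 0.2813 0.    ]
bottle [251.7, 156.0, 41.1, 47.7] 0.68
can {'point': [86.1, 239.8], 'p': 0.73} [0.4625 0.232  0.    ]
can [209.0, 53.2, 52.4, 54.2] 0.71
jar {'point': [95.1, 346.1], 'p': 0.81} [0.4743 0.3935 0.    ]
jar [323.0, 64.1, 56.5, 54.1] 0.59
```

View pics/w1.png

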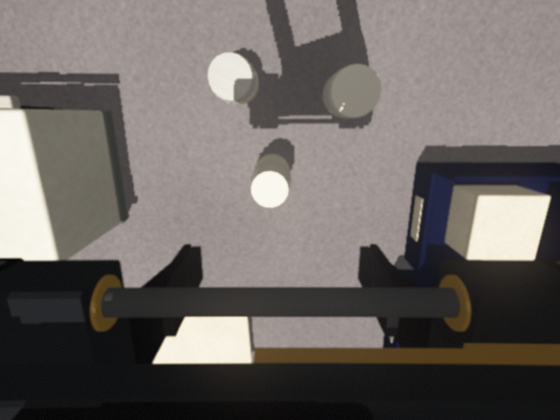

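The wrist view shows the bottle cap centred at about row 188, col 270, with the can (row 77, col 232) and jar (row 91, col 352) well clear. I'll triangulate the cap against the side and scene pictures.

Run:
```python
from h import *
np.set_printoptions(precision=4,suppress=True)
C={n:cam(n) for n in('wrist','side','scene')}
# bright cap disc: blob centroid near the given pixel
R=[]
for n,(r,q),h in(('wrist',(188,270),24),('side',(151,394),12),('scene',(103,242),10)):
    g=cv2.cvtColor(C[n]['img'],cv2.COLOR_RGB2GRAY)[r-h:r+h,q-h:q+h]
    t,b=cv2.threshold(g,0,255,cv2.THRESH_OTSU); 
    if n=='wrist': t,b=cv2.threshold(g,215,255,0)
    k,lab,st,ce=cv2.connectedComponentsWithStats(b); i=1+np.argmax(st[1:,4])
    p=(r-h+ce[i][1],q-h+ce[i][0]); print(n,t,st[i],np.round(p,1),atz(C[n],p,.135)); R.append(ray(C[n],p))
print(tri(R),tri(R[:2]))
```

```text
wrist 215.0 [   4    7   37   36 1036] [188.6 268.3] [0.5901 0.2802 0.135 ]
side 165.0 [  3   4  18  17 249] [150.8 393.4] [0.5913 0.2803 0.135 ]
scene 142.0 [  2   4  16  13 166] [102.9 241.7] [0.5896 0.2794 0.135 ]
(array([0.5906, 0.2805, 0.1332]), [0.00035621759205570344, 0.0007307387390034132, 0.00045460667358017946]) (array([0.5908, 0.2805, 0.134 ]), [0.00048184239063047893, 0.0004818423906305345])
```

```bash
python3 -m jog '[{"tx":-0.3,"ty":-3,"tz":0,"roll":0,"jaw":1},{"tx":-0.3,"ty":-4.5,"tz":0,"roll":0,"jaw":1},{"tx":-0.3,"ty":-4.8,"tz":0,"roll":0,"jaw":1},{"tx":0,"ty":-4.8,"tz":0,"roll":0,"jaw":1},{"tx":0,"ty":-4.8,"tz":0,"roll":0,"jaw":1},{"tx":0,"ty":-4.8,"tz":0,"roll":0,"jaw":1},{"tx":0,"ty":-4.8,"tz":0,"roll":0,"jaw":1},{"tx":0,"ty":-4.5,"tz":0,"roll":0,"jaw":1}]' >/dev/null; python3 -m jog '[{"tx":0,"ty":-3,"tz":0,"roll":0,"jaw":1},{"tx":0,"ty":-1.5,"tz":0,"roll":0,"jaw":1},{"tx":0,"ty":0,"tz":0,"roll":0,"jaw":1},{"tx":0,"ty":0,"tz":0,"roll":0,"jaw":1}]'
cat > f.py <<'E'
from h import *; import sys,pickle
c=cam('wrist');save(c,sys.argv[1]+'.png'); pickle.dump(c,open(sys.argv[1]+'.pkl','wb'))
for t in('door_fin','pan_top','scale'):
  for l in landmark_of('wrist',t)[:2]: print(t,l)
E
python3 f.py w2; python3 -m jog '[{"tx":0,"ty":-3,"tz":0,"roll":0,"jaw":1},{"tx":0,"ty":-4.5,"tz":0,"roll":0,"jaw":1},{"tx":0,"ty":-3,"tz":0,"roll":0,"jaw":1},{"tx":0,"ty":0,"tz":0,"roll":0,"jaw":1},{"tx":0,"ty":0,"tz":0,"roll":0,"jaw":1}]';python3 f.py w3
python3 -c "
import cv2,numpy as np
a=[cv2.imread('pics/w%d.png'%i) for i in(2,3)]
cv2.imwrite('pics/w23.png',np.vstack([cv2.resize(i[0:290],(580*1,300)) for i in a]))"
```

```text
time_s: 5.4
position: [0.5933, -0.1112, 0.3765]
tcp_rot: [[-1.0, -0.008, -0.0], [-0.008, 1.0, 0.001], [0.0, 0.001, -1.0]]
force: [0.2, 0.5, -0.9]
opening: 1.001
grasp_force: 0.0
door_fin {'point': [193.4, 188.3], 'p': 0.72}
time_s: 6.1
position: [0.5942, -0.2165, 0.3763]
tcp_rot: [[-1.0, -0.008, -0.0], [-0.008, 1.0, 0.001], [0.0, 0.001, -1.0]]
force: [-0.6, 1.1, 0.6]
opening: 1.0
grasp_force: 0.0
door_fin {'point': [193.6, 298.2], 'p': 0.6}
```

View pics/w23.png

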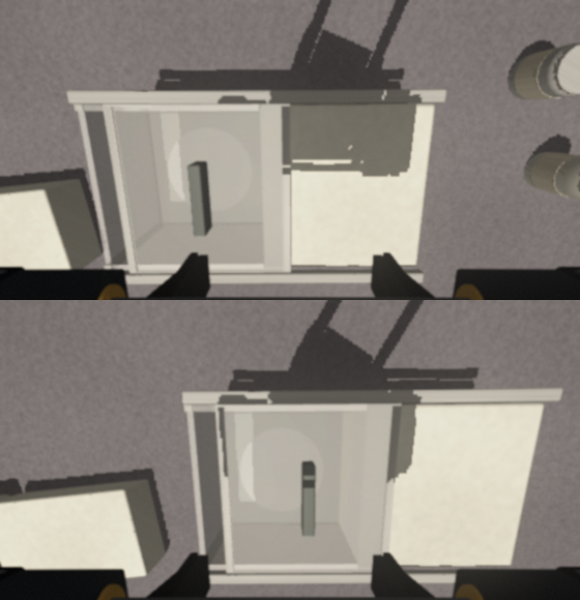

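The fin shows at (row ~193, col ~188) in w2 and (row ~193, col ~298) in w3. The pan disc is visible through the door, and the −x track ends are clear in both.

```bash
python3 - <<'E'
from h import *; import pickle
np.set_printoptions(precision=4,suppress=True)
A,B=[pickle.load(open(f'w{i}.pkl','rb')) for i in(2,3)]
q=lambda x,y:(y/1.0345-.5,x/1.0357-.5)
P=dict(fin=((193.4,188.3),(193.6,298.2)),pan=(q(210,174),q(281,472-300)),
 tl=(q(68,97),q(184,398-300)),tr=(q(446,96),q(562,395-300)),doorL=(q(120,185),q(226,485-300)))
for k,(a,b) in P.items(): print(k,*tri([ray(A,a),ray(B,b)]),atz(A,a,.19),atz(B,b,.19))
# ask where hypothesised scale points land: for checking
for y0 in(-.229,-.226,-.223):
  print(y0,[proj(A,[.590-.094,y0+d,.19]).round(1) for d in(-.09,.262)],[proj(B,[.496,y0+d,.19]).round(1) for d in(-.09,.262)],'obs',[np.round(P[k],1) for k in('tl','tr')])
E
python3 -c "
import cv2
a=cv2.imread('pics/w3.png')[70:280,170:400];cv2.imwrite('pics/w3z.png',cv2.resize(a,None,fx=2.8,fy=2.8,interpolation=cv2.INTER_CUBIC))"
```

```text
fin [ 0.5881 -0.1977  0.2208] [0.00012769997557998377, 0.00012769997558019554] [ 0.5957 -0.2066  0.19  ] [ 0.5959 -0.1958  0.19  ]
pan [ 0.5939 -0.2289  0.0288] [0.00148673418550277, 0.0014867341855029116] [ 0.5683 -0.1902  0.19  ] [ 0.5666 -0.2248  0.19  ]
tl [ 0.4983 -0.314   0.1937] [8.913652975233077e-05, 8.913652975225826e-05] [ 0.498  -0.3163  0.19  ] [ 0.4982 -0.3151  0.19  ]
tr [0.4939 0.0337 0.1909] [0.00011439719768517984, 0.00011439719768518686] [0.4937 0.034  0.19  ] [0.494  0.0343 0.19  ]
doorL [ 0.5799 -0.2799  0.1917] [4.387917428142176e-05, 4.387917428118602e-05] [ 0.5803 -0.2807  0.19  ] [ 0.5802 -0.2802  0.19  ]
-0.229 [array([91. , 61.8]), array([ 94.8, 428.7])] [array([ 91.8, 172.9]), array([ 93.6, 540.2])] obs [array([[ 93.3,  65.2],
       [ 94.2, 177.2]]), array([[ 92.3, 430.1],
       [ 91.3, 542.1]])]
-0.226 [array([91., 65.]), array([ 94.8, 431.8])] [array([ 91.8, 176. ]), array([ 93.6, 543.4])] obs [array([[ 93.3,  65.2],
       [ 94.2, 177.2]]), array([[ 92.3, 430.1],
       [ 91.3, 542.1]])]
-0.223 [array([91.1, 68.2]), array([ 94.8, 434.9])] [array([ 91.9, 179.1]), array([ 93.6, 546.6])] obs [array([[ 93.3,  65.2],
       [ 94.2, 177.2]]), array([[ 92.3, 430.1],
       [ 91.3, 542.1]])]
```

View pics/w3z.png

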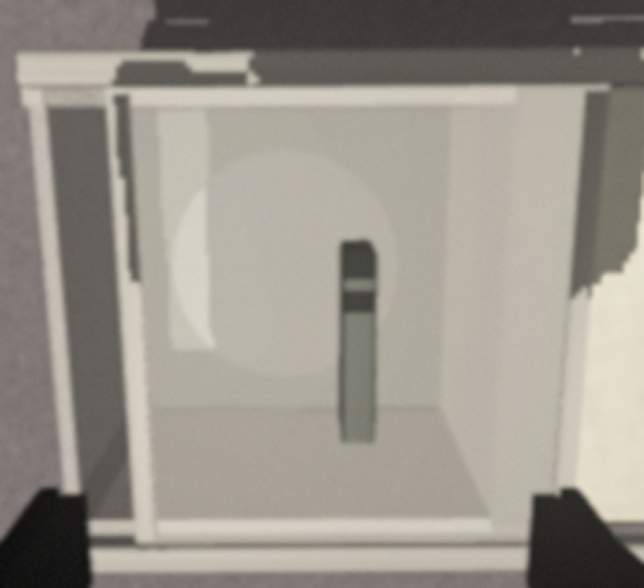

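```bash
python3 -m jog '[{"tx":0.4,"ty":1.9,"tz":2,"roll":0,"jaw":1},{"tx":0,"ty":0,"tz":4,"roll":0,"jaw":1},{"tx":0,"ty":0,"tz":4,"roll":0,"jaw":1},{"tx":0,"ty":0,"tz":3,"roll":0,"jaw":1},{"tx":0,"ty":0,"tz":2,"roll":0,"jaw":1},{"tx":0,"ty":0,"tz":1,"roll":0,"jaw":1},{"tx":0,"ty":0,"tz":0,"roll":0,"jaw":1},{"tx":0,"ty":0,"tz":0,"roll":0,"jaw":0.4}]'; python3 -m jog '[{"tx":0,"ty":0,"tz":0,"roll":0,"jaw":0.2},{"tx":0,"ty":0,"tz":0,"roll":0,"jaw":0.2},{"tx":0,"ty":0,"tz":0,"roll":0,"jaw":0},{"tx":0,"ty":0,"tz":0,"roll":0,"jaw":0},{"tx":0,"ty":0,"tz":0,"roll":0,"jaw":0},{"tx":0,"ty":0,"tz":0,"roll":0,"jaw":0}]'
```

```text
time_s: 7.1
position: [0.5908, -0.1982, 0.2177]
tcp_rot: [[-1.0, -0.009, 0.002], [-0.009, 1.0, -0.001], [-0.002, -0.001, -1.0]]
force: [-0.3, -0.4, 0.5]
opening: 0.969
grasp_force: 0.0
time_s: 7.7
position: [0.59, -0.1983, 0.2166]
tcp_rot: [[-1.0, -0.008, 0.0], [-0.008, 1.0, -0.0], [-0.0, -0.0, -1.0]]
force: [0.0, -0.1, 1.2]
opening: 0.448
grasp_force: 0.0
```

```bash
python3 -m jog '[{"tx":0,"ty":0,"tz":0,"roll":0,"jaw":0},{"tx":0,"ty":0,"tz":0,"roll":0,"jaw":0},{"tx":0,"ty":0,"tz":0,"roll":0,"jaw":0},{"tx":0,"ty":0,"tz":0,"roll":0,"jaw":0},{"tx":0,"ty":0,"tz":0,"roll":0,"jaw":0},{"tx":0,"ty":0,"tz":0,"roll":0,"jaw":0}]'
```

```text
time_s: 8.3
position: [0.59, -0.1985, 0.2165]
tcp_rot: [[-1.0, -0.008, -0.0], [-0.008, 1.0, -0.0], [0.0, -0.0, -1.0]]
force: [0.4, -0.5, -1.0]
opening: 0.136
grasp_force: 30.0
```

```bash
python3 -m jog '[{"tx":0,"ty":1,"tz":0,"roll":0,"jaw":0},{"tx":0,"ty":2,"tz":0,"roll":0,"jaw":0},{"tx":0,"ty":2.5,"tz":0,"roll":0,"jaw":0},{"tx":0,"ty":2.5,"tz":0,"roll":0,"jaw":0},{"tx":0,"ty":2.5,"tz":0,"roll":0,"jaw":0},{"tx":0,"ty":1.5,"tz":0,"roll":0,"jaw":0},{"tx":0,"ty":0.6,"tz":0,"roll":0,"jaw":0},{"tx":0,"ty":0,"tz":0,"roll":0,"jaw":0}]'; python3 -m jog '[{"tx":0,"ty":0.4,"tz":0,"roll":0,"jaw":0},{"tx":0,"ty":0.3,"tz":0,"roll":0,"jaw":0},{"tx":0,"ty":0.3,"tz":0,"roll":0,"jaw":0},{"tx":0,"ty":0,"tz":0,"roll":0,"jaw":0}]'
```

```text
time_s: 9.1
position: [0.5883, -0.0703, 0.2165]
tcp_rot: [[-1.0, -0.009, -0.002], [-0.009, 1.0, 0.002], [0.002, 0.002, -1.0]]
force: [-1.8, 2.6, 0.8]
opening: 0.137
grasp_force: 30.0
time_s: 9.5
position: [0.5883, -0.0643, 0.2165]
tcp_rot: [[-1.0, -0.008, -0.002], [-0.008, 1.0, -0.003], [0.002, -0.003, -1.0]]
force: [-4.3, -5.8, 1.2]
opening: 0.133
grasp_force: 30.0
```

```bash
python3 -m jog '[{"tx":0,"ty":0,"tz":0,"roll":0,"jaw":0},{"tx":0,"ty":0,"tz":0,"roll":0,"jaw":0}]';python3 -m jog '[{"tx":0,"ty":0.2,"tz":0,"roll":0,"jaw":0},{"tx":0,"ty":0,"tz":0,"roll":0,"jaw":0},{"tx":0,"ty":0,"tz":0,"roll":0,"jaw":0}]'
```

```text
time_s: 9.7
position: [0.5883, -0.0643, 0.2165]
tcp_rot: [[-1.0, -0.008, -0.002], [-0.008, 1.0, -0.003], [0.002, -0.003, -1.0]]
force: [-4.9, -6.0, 1.3]
opening: 0.136
grasp_force: 30.0
time_s: 10.0
position: [0.5883, -0.0642, 0.2165]
tcp_rot: [[-1.0, -0.008, -0.002], [-0.008, 1.0, -0.006], [0.002, -0.006, -1.0]]
force: [-5.1, -11.1, 0.4]
opening: 0.133
grasp_force: 30.0
```

The door is at its hard stop with the fin at y = −0.064, so shut is about y = −0.229. I'll release, lift and look at the open pan.

```bash
python3 -m jog '[{"tx":0,"ty":-0.7,"tz":0,"roll":0,"jaw":0.5},{"tx":0,"ty":0,"tz":0,"roll":0,"jaw":0.5},{"tx":0,"ty":0,"tz":0,"roll":0,"jaw":0.5},{"tx":0,"ty":0,"tz":0,"roll":0,"jaw":1},{"tx":0,"ty":0,"tz":-2,"roll":0,"jaw":1},{"tx":0,"ty":0,"tz":-4,"roll":0,"jaw":1},{"tx":0,"ty":0,"tz":-4,"roll":0,"jaw":1},{"tx":0,"ty":-3,"tz":-3.5,"roll":0,"jaw":1}]'; python3 -m jog '[{"tx":0,"ty":-4,"tz":-2.5,"roll":0,"jaw":1},{"tx":0,"ty":-3,"tz":0,"roll":0,"jaw":1},{"tx":0,"ty":0,"tz":0,"roll":0,"jaw":1},{"tx":0,"ty":0,"tz":0,"roll":0,"jaw":1}]'; python3 f.py w4;  python3 -m jog '[{"tx":0,"ty":-3,"tz":0,"roll":0,"jaw":1},{"tx":0,"ty":-3,"tz":0,"roll":0,"jaw":1},{"tx":0,"ty":0,"tz":0,"roll":0,"jaw":1},{"tx":0,"ty":0,"tz":0,"roll":0,"jaw":1}]'; python3 f.py w5
python3 - <<'E'
from h import *
for l in trace('wrist','pan_top')[:2]: print(l['bbox'],l['p'])
import cv2
a=[cv2.imread('pics/w%d.png'%i)[60:280,100:450] for i in(4,5)]
cv2.imwrite('pics/w45.png',cv2.resize(np.vstack(a),None,fx=1.36,fy=1.36))
E
```

```text
time_s: 10.8
position: [0.5895, -0.0942, 0.3538]
tcp_rot: [[-1.0, -0.013, 0.002], [-0.013, 1.0, 0.002], [-0.002, 0.002, -1.0]]
force: [0.2, -0.3, 0.1]
opening: 0.776
grasp_force: 0.0
time_s: 11.2
position: [0.5896, -0.1672, 0.3762]
tcp_rot: [[-1.0, -0.007, -0.0], [-0.007, 1.0, 0.001], [0.0, 0.001, -1.0]]
force: [-0.1, -0.6, -0.1]
opening: 0.994
grasp_force: 0.0
door_fin {'point': [197.5, 383.4], 'p': 0.84}
pan_top {'point': [167.9, 237.8], 'p': 0.82}
scale {'point': [166.4, 241.0], 'p': 0.82}
time_s: 11.8
position: [0.5902, -0.2266, 0.376]
tcp_rot: [[-1.0, -0.008, -0.001], [-0.008, 1.0, 0.001], [0.001, 0.001, -1.0]]
force: [-0.5, -0.1, -0.2]
opening: 0.998
grasp_force: 0.0
door_fin {'point': [196.4, 443.7], 'p': 0.91}
pan_top {'point': [168.9, 275.0], 'p': 0.73}
scale {'point': [164.8, 272.6], 'p': 0.62}
[236.7, 126.2, 81.1, 84.1] 0.83
```

View pics/w45.png

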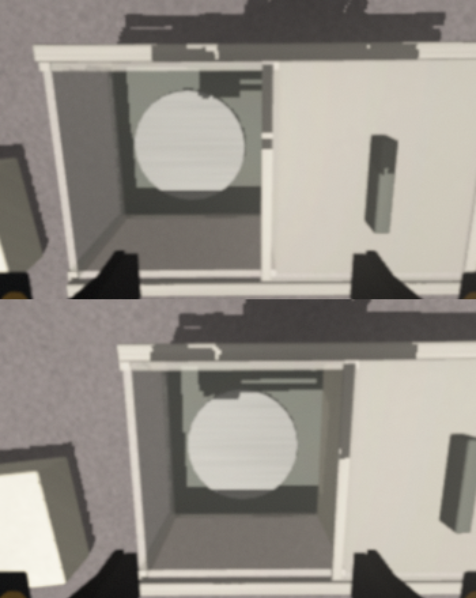

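The roof is clear of the chamber. The pan disc is fully visible, centred near col 238, row 167 in w4 and col 277, row 168 in w5.

Run:
```python
from h import *; import pickle
np.set_printoptions(precision=4,suppress=True)
A,B=[pickle.load(open(f'w{i}.pkl','rb')) for i in(4,5)]
for a,b in(((167.9,237.8),(168.9,275.)),((167,238.6),(168.3,277.)),((167.9,237.8),(168.3,277.))):
  print(tri([ray(A,a),ray(B,b)]),atz(A,a,.03),atz(B,b,.03))
print('fin',tri([ray(A,(197.5,383.4)),ray(B,(196.4,443.7))]))
g=B['img'];m=cv2.inRange(cv2.cvtColor(g,cv2.COLOR_RGB2GRAY),170,255)
# chamber opening check: projected pan rim with centre hypothesis vs bbox
for x,y in((.590,-.229),(.592,-.227)):
  r=np.array([proj(B,[x+.062*np.cos(t),y+.062*np.sin(t),.03]) for t in np.linspace(0,6.28,90)]);print(x,y,r.min(0)[::-1],np.ptp(r,0)[::-1])
```

```text
(array([ 0.5953, -0.2327,  0.0108]), [0.000787079310970024, 0.0007870793109701865]) [ 0.5913 -0.2302  0.03  ] [ 0.5928 -0.2325  0.03  ]
(array([ 0.5915, -0.2294,  0.0265]), [0.0009948297346123393, 0.0009948297346124165]) [ 0.5899 -0.2289  0.03  ] [ 0.5919 -0.2294  0.03  ]
(array([ 0.5905, -0.2294,  0.0364]), [0.0003017774269376986, 0.0003017774269379373]) [ 0.5913 -0.2302  0.03  ] [ 0.5919 -0.2294  0.03  ]
fin (array([ 0.5891, -0.0631,  0.2108]), [0.0005509470072024135, 0.0005509470072024515])
0.59 -0.229 [236.8039 125.2456] [80.9326 80.6712]
0.592 -0.227 [238.1538 126.6584] [80.8322 80.4738]
```

```bash
python3 -m jog '[{"tx":0,"ty":3,"tz":0,"roll":0,"jaw":1},{"tx":0,"ty":4.8,"tz":0,"roll":0,"jaw":1},{"tx":0,"ty":4.8,"tz":0,"roll":0,"jaw":1},{"tx":0,"ty":4.8,"tz":0,"roll":0,"jaw":1},{"tx":0,"ty":4.8,"tz":0,"roll":0,"jaw":1},{"tx":0,"ty":4.8,"tz":0,"roll":0,"jaw":1},{"tx":0,"ty":4.8,"tz":0,"roll":0,"jaw":1},{"tx":0,"ty":4.8,"tz":0,"roll":0,"jaw":1}]' >/dev/null; python3 -m jog '[{"tx":0,"ty":4.8,"tz":0,"roll":0,"jaw":1},{"tx":0,"ty":4.8,"tz":0,"roll":0,"jaw":1},{"tx":-0.45,"ty":3,"tz":0,"roll":0,"jaw":1},{"tx":0,"ty":1.5,"tz":2,"roll":0,"jaw":1},{"tx":0,"ty":0,"tz":4,"roll":0,"jaw":1},{"tx":0,"ty":0,"tz":4,"roll":0,"jaw":1},{"tx":0,"ty":0,"tz":2,"roll":0,"jaw":1},{"tx":0,"ty":0,"tz":0,"roll":0,"jaw":1}]'; python3 -m jog '[{"tx":0,"ty":0,"tz":0,"roll":0,"jaw":1},{"tx":0,"ty":0,"tz":0,"roll":0,"jaw":1}]'
```

```text
time_s: 13.65
position: [0.5878, 0.2797, 0.2527]
tcp_rot: [[-1.0, -0.009, -0.008], [-0.009, 1.0, -0.002], [0.008, -0.002, -1.0]]
force: [-0.7, -0.2, -0.0]
opening: 0.999
grasp_force: 0.0
time_s: 13.85
position: [0.5918, 0.2803, 0.2588]
tcp_rot: [[-1.0, -0.008, 0.004], [-0.008, 1.0, 0.001], [-0.004, 0.001, -1.0]]
force: [0.2, 0.6, 0.5]
opening: 0.996
grasp_force: 0.0
```

```bash
python3 -m jog '[{"tx":0.1,"ty":0,"tz":3,"roll":0,"jaw":1},{"tx":0,"ty":0,"tz":4,"roll":0,"jaw":1},{"tx":0,"ty":0,"tz":3,"roll":0,"jaw":1},{"tx":0,"ty":0,"tz":2,"roll":0,"jaw":1},{"tx":0,"ty":0,"tz":1.3,"roll":0,"jaw":1},{"tx":0,"ty":0,"tz":0,"roll":0,"jaw":1},{"tx":0,"ty":0,"tz":0,"roll":0,"jaw":1},{"tx":0,"ty":0,"tz":0,"roll":0,"jaw":1}]'; python3 -m jog '[{"tx":0,"ty":0,"tz":0,"roll":0,"jaw":0.6},{"tx":0,"ty":0,"tz":0,"roll":0,"jaw":0.6},{"tx":0,"ty":0,"tz":0,"roll":0,"jaw":0.4},{"tx":0,"ty":0,"tz":0,"roll":0,"jaw":0.4},{"tx":0,"ty":0,"tz":0,"roll":0,"jaw":0.3},{"tx":0,"ty":0,"tz":0,"roll":0,"jaw":0.3},{"tx":0,"ty":0,"tz":0,"roll":0,"jaw":0.3},{"tx":0,"ty":0,"tz":0,"roll":0,"jaw":0.3}]'; python3 -m jog '[{"tx":0,"ty":0,"tz":0,"roll":0,"jaw":0.3},{"tx":0,"ty":0,"tz":0,"roll":0,"jaw":0.3}]'
```

```text
time_s: 14.65
position: [0.591, 0.2801, 0.1255]
tcp_rot: [[-1.0, -0.008, 0.004], [-0.008, 1.0, 0.001], [-0.004, 0.001, -1.0]]
force: [-0.4, 0.2, 0.1]
opening: 0.994
grasp_force: 0.0
time_s: 15.45
position: [0.5896, 0.2796, 0.1235]
tcp_rot: [[-1.0, -0.008, -0.0], [-0.008, 1.0, -0.0], [0.0, -0.0, -1.0]]
force: [0.9, -0.2, -0.1]
opening: 0.524
grasp_force: 30.0
time_s: 15.65
position: [0.5896, 0.2796, 0.1235]
tcp_rot: [[-1.0, -0.008, -0.0], [-0.008, 1.0, -0.0], [0.0, -0.0, -1.0]]
force: [-0.5, -0.4, -0.4]
opening: 0.52
grasp_force: 30.0
```

```bash
python3 -m jog '[{"tx":0,"ty":0,"tz":-1,"roll":0,"jaw":0.3},{"tx":0,"ty":0,"tz":-2,"roll":0,"jaw":0.3},{"tx":0,"ty":0,"tz":-3,"roll":0,"jaw":0.3},{"tx":0,"ty":0,"tz":-4,"roll":0,"jaw":0.3},{"tx":0,"ty":0,"tz":-4,"roll":0,"jaw":0.3},{"tx":0,"ty":0,"tz":-4,"roll":0,"jaw":0.3},{"tx":0,"ty":0,"tz":-4,"roll":0,"jaw":0.3},{"tx":0,"ty":0,"tz":-3,"roll":0,"jaw":0.3}]'; python3 -m jog '[{"tx":0,"ty":0,"tz":-1,"roll":0,"jaw":0.3},{"tx":0,"ty":0,"tz":0,"roll":0,"jaw":0.3},{"tx":0,"ty":0,"tz":0,"roll":0,"jaw":0.3}]'
python3 - <<'E'
from h import *
c=cam('side');save(c,'s2.png');d=cam('wrist');save(d,'w6.png')
for n in('side','wrist'):
  for l in trace(n,'bottle')[:2]: print(n,l['bbox'],l['p'])
E
```

```text
time_s: 16.45
position: [0.5895, 0.2799, 0.3767]
tcp_rot: [[-1.0, -0.008, 0.002], [-0.008, 1.0, 0.001], [-0.002, 0.001, -1.0]]
force: [-0.5, 0.5, -3.3]
opening: 0.52
grasp_force: 30.0
time_s: 16.75
position: [0.5885, 0.2794, 0.3813]
tcp_rot: [[-1.0, -0.008, -0.004], [-0.008, 1.0, -0.001], [0.004, -0.001, -1.0]]
force: [-0.5, -0.1, -3.6]
opening: 0.521
grasp_force: 30.0
side [393.0, 116.1, 30.2, 24.8] 0.92
wrist [232.6, 182.4, 97.5, 152.9] 0.71
```

```bash
python3 -m jog '[{"tx":0,"ty":-2,"tz":0,"roll":0,"jaw":0.3},{"tx":0,"ty":-3.5,"tz":0,"roll":0,"jaw":0.3},{"tx":0,"ty":-4,"tz":0,"roll":0,"jaw":0.3},{"tx":0,"ty":-4,"tz":0,"roll":0,"jaw":0.3},{"tx":0,"ty":-4,"tz":0,"roll":0,"jaw":0.3},{"tx":0,"ty":-4,"tz":0,"roll":0,"jaw":0.3},{"tx":0,"ty":-4,"tz":0,"roll":0,"jaw":0.3},{"tx":0,"ty":-4,"tz":0,"roll":0,"jaw":0.3}]'; python3 -m jog '[{"tx":0,"ty":-4,"tz":0,"roll":0,"jaw":0.3},{"tx":0,"ty":-4,"tz":0,"roll":0,"jaw":0.3},{"tx":0,"ty":-4,"tz":0,"roll":0,"jaw":0.3},{"tx":0.3,"ty":-4,"tz":0,"roll":0,"jaw":0.3},{"tx":0,"ty":-3,"tz":0,"roll":0,"jaw":0.3},{"tx":0,"ty":-2.4,"tz":0,"roll":0,"jaw":0.3},{"tx":0,"ty":0,"tz":0,"roll":0,"jaw":0.3},{"tx":0,"ty":0,"tz":0,"roll":0,"jaw":0.3}]'; python3 -m jog '[{"tx":0,"ty":0,"tz":0,"roll":0,"jaw":0.3},{"tx":0,"ty":0,"tz":0,"roll":0,"jaw":0.3},{"tx":0,"ty":0,"tz":0,"roll":0,"jaw":0.3}]'
```

```text
time_s: 17.75
position: [0.5916, -0.0168, 0.3826]
tcp_rot: [[-1.0, -0.008, -0.002], [-0.008, 1.0, 0.0], [0.002, 0.0, -1.0]]
force: [2.2, 0.4, -3.6]
opening: 0.517
grasp_force: 30.0
time_s: 18.55
position: [0.5904, -0.2294, 0.3823]
tcp_rot: [[-1.0, -0.007, -0.002], [-0.007, 1.0, 0.002], [0.002, 0.002, -1.0]]
force: [-0.6, 0.6, -3.7]
opening: 0.522
grasp_force: 30.0
time_s: 18.85
position: [0.5909, -0.2282, 0.3837]
tcp_rot: [[-1.0, -0.01, 0.0], [-0.01, 1.0, 0.0], [-0.0, 0.0, -1.0]]
force: [-0.1, 0.0, -3.4]
opening: 0.517
grasp_force: 30.0
```

```bash
python3 -m jog '[{"tx":0,"ty":-0.15,"tz":2,"roll":0,"jaw":0.3},{"tx":0,"ty":0,"tz":3.5,"roll":0,"jaw":0.3},{"tx":0,"ty":0,"tz":4,"roll":0,"jaw":0.3},{"tx":0,"ty":0,"tz":4,"roll":0,"jaw":0.3},{"tx":0,"ty":0,"tz":3,"roll":0,"jaw":0.3},{"tx":0,"ty":0,"tz":2,"roll":0,"jaw":0.3},{"tx":0,"ty":0,"tz":1.5,"roll":0,"jaw":0.3},{"tx":0,"ty":0,"tz":1,"roll":0,"jaw":0.3}]'; python3 -m jog '[{"tx":0,"ty":0,"tz":0,"roll":0,"jaw":0.3},{"tx":0,"ty":0,"tz":0,"roll":0,"jaw":0.3},{"tx":0,"ty":0,"tz":0,"roll":0,"jaw":0.3}]'
```

```text
time_s: 19.65
position: [0.5906, -0.23, 0.1723]
tcp_rot: [[-1.0, -0.009, -0.001], [-0.009, 1.0, 0.001], [0.001, 0.001, -1.0]]
force: [0.7, 0.6, -3.1]
opening: 0.524
grasp_force: 30.0
time_s: 19.95
position: [0.5916, -0.2311, 0.1749]
tcp_rot: [[-1.0, -0.008, 0.002], [-0.008, 1.0, -0.001], [-0.002, -0.001, -1.0]]
force: [0.2, -0.7, -2.9]
opening: 0.523
grasp_force: 30.0
```

```bash
python3 -m jog '[{"tx":0.1,"ty":0.1,"tz":0.4,"roll":0,"jaw":0.3},{"tx":0,"ty":0,"tz":0.4,"roll":0,"jaw":0.3},{"tx":0,"ty":0,"tz":0.3,"roll":0,"jaw":0.3},{"tx":0,"ty":0,"tz":0.2,"roll":0,"jaw":0.3},{"tx":0,"ty":0,"tz":0.2,"roll":0,"jaw":0.3},{"tx":0,"ty":0,"tz":0,"roll":0,"jaw":0.3},{"tx":0,"ty":0,"tz":0,"roll":0,"jaw":0.3}]'; python3 -m jog '[{"tx":0,"ty":0,"tz":0.1,"roll":0,"jaw":0.3},{"tx":0,"ty":0,"tz":0.1,"roll":0,"jaw":0.3},{"tx":0,"ty":0,"tz":0.1,"roll":0,"jaw":0.3},{"tx":0,"ty":0,"tz":0,"roll":0,"jaw":0.3},{"tx":0,"ty":0,"tz":0,"roll":0,"jaw":0.3}]'
```

```text
time_s: 20.65
position: [0.5898, -0.2298, 0.1585]
tcp_rot: [[-1.0, -0.008, -0.0], [-0.008, 1.0, 0.0], [0.0, 0.0, -1.0]]
force: [0.1, -0.2, -3.6]
opening: 0.518
grasp_force: 30.0
time_s: 21.15
position: [0.5898, -0.2298, 0.1555]
tcp_rot: [[-1.0, -0.008, -0.0], [-0.008, 1.0, 0.0], [0.0, 0.0, -1.0]]
force: [-1.2, -0.3, -3.5]
opening: 0.519
grasp_force: 30.0
```

```bash
python3 -m jog '[{"tx":0,"ty":0,"tz":0.1,"roll":0,"jaw":0.3},{"tx":0,"ty":0,"tz":0.05,"roll":0,"jaw":0.3},{"tx":0,"ty":0,"tz":0,"roll":0,"jaw":0.3},{"tx":0,"ty":0,"tz":0,"roll":0,"jaw":0.3}]';python3 -m jog '[{"tx":0,"ty":0,"tz":0.1,"roll":0,"jaw":0.3},{"tx":0,"ty":0,"tz":0,"roll":0,"jaw":0.3},{"tx":0,"ty":0,"tz":0,"roll":0,"jaw":0.3}]'
```

```text
time_s: 21.55
position: [0.5898, -0.2298, 0.154]
tcp_rot: [[-1.0, -0.008, -0.0], [-0.008, 1.0, 0.0], [0.0, 0.0, -1.0]]
force: [-0.5, -0.0, -3.5]
opening: 0.52
grasp_force: 30.0
time_s: 21.85
position: [0.5899, -0.2299, 0.1532]
tcp_rot: [[-1.0, -0.008, 0.0], [-0.008, 1.0, -0.0], [-0.0, -0.0, -1.0]]
force: [0.1, 0.2, -2.2]
opening: 0.522
grasp_force: 30.0
```

```bash
python3 -m jog '[{"tx":0,"ty":0,"tz":0.05,"roll":0,"jaw":0.3},{"tx":0,"ty":0,"tz":0.05,"roll":0,"jaw":0.3},{"tx":0,"ty":0,"tz":0,"roll":0,"jaw":0.3},{"tx":0,"ty":0,"tz":0,"roll":0,"jaw":0.3}]'
```

```text
time_s: 22.25
position: [0.59, -0.2299, 0.1523]
tcp_rot: [[-1.0, -0.008, 0.001], [-0.008, 1.0, -0.0], [-0.001, -0.0, -1.0]]
force: [-0.0, 0.0, -0.2]
opening: 0.52
grasp_force: 30.0
```

The full weight is on the pan, with the wrist force near zero. Releasing.

```bash
python3 -m jog '[{"tx":0,"ty":0,"tz":0,"roll":0,"jaw":0.56},{"tx":0,"ty":0,"tz":0,"roll":0,"jaw":0.6},{"tx":0,"ty":0,"tz":0,"roll":0,"jaw":0.7},{"tx":0,"ty":0,"tz":0,"roll":0,"jaw":0.8},{"tx":0,"ty":0,"tz":0,"roll":0,"jaw":0.8},{"tx":0,"ty":0,"tz":0,"roll":0,"jaw":0.8}]'; python3 -m jog '[{"tx":0,"ty":0,"tz":-1,"roll":0,"jaw":0.8},{"tx":0,"ty":0,"tz":-2,"roll":0,"jaw":0.8},{"tx":0,"ty":0,"tz":-4,"roll":0,"jaw":0.8},{"tx":0,"ty":0,"tz":-4,"roll":0,"jaw":0.8},{"tx":0,"ty":0,"tz":-4,"roll":0,"jaw":0.8},{"tx":0,"ty":0,"tz":-4,"roll":0,"jaw":0.8},{"tx":0,"ty":0,"tz":-3,"roll":0,"jaw":0.8},{"tx":0,"ty":0,"tz":0,"roll":0,"jaw":0.8}]'; python3 f.py w7
python3 - <<'E'
from h import *; import pickle
np.set_printoptions(precision=4,suppress=True)
c=pickle.load(open('w7.pkl','rb'))
for l in landmark_of('wrist','bottle')[:2]: print(l,atz(c,l['point'],.03))
for l in trace('wrist','bottle')[:2]: print(l['bbox'],l['p'])
print(proj(c,[.591,-.229,.164]),proj(c,[.591,-.229,.029]))
E
```

```text
time_s: 22.85
position: [0.5898, -0.2298, 0.152]
tcp_rot: [[-1.0, -0.008, 0.0], [-0.008, 1.0, 0.0], [-0.0, 0.0, -1.0]]
force: [-0.6, -0.1, -0.3]
opening: 0.786
grasp_force: 0.0
time_s: 23.65
position: [0.5918, -0.2309, 0.3791]
tcp_rot: [[-1.0, -0.008, 0.011], [-0.008, 1.0, -0.007], [-0.011, -0.007, -1.0]]
force: [-0.6, 0.5, 0.5]
opening: 0.798
grasp_force: 0.0
door_fin {'point': [193.1, 450.0], 'p': 0.94}
scale {'point': [160.4, 280.9], 'p': 0.84}
{'point': [164.5, 285.1], 'p': 0.91} [ 0.592  -0.2242  0.03  ]
[261.9, 148.6, 42.0, 50.6] 0.74
[242.4, 123.4, 82.0, 79.7] 0.23
[183.1812 281.9155] [163.7076 281.9571]
```

View pics/w7.png

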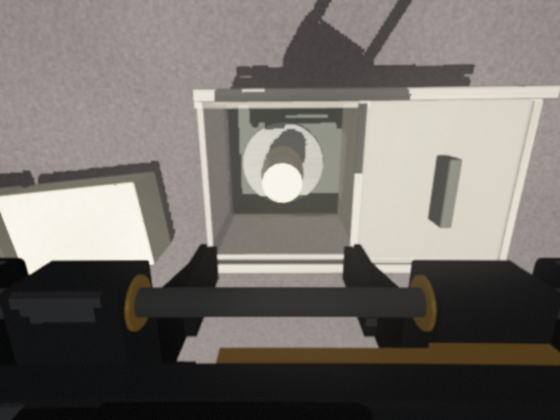

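The bottle stands upright on the pan, with the cap at (row 182, col 282) against (183, 282) predicted. Next I pinch the fin and shut the door.

```bash
python3 -m jog '[{"tx":0,"ty":3,"tz":0,"roll":0,"jaw":0.8},{"tx":0,"ty":4.6,"tz":0,"roll":0,"jaw":0.8},{"tx":0,"ty":4.6,"tz":0,"roll":0,"jaw":0.8},{"tx":0,"ty":3,"tz":0,"roll":0,"jaw":0.8},{"tx":0,"ty":1.4,"tz":0,"roll":0,"jaw":0.8},{"tx":0,"ty":0,"tz":0,"roll":0,"jaw":0.8},{"tx":0,"ty":0,"tz":0,"roll":0,"jaw":0.8},{"tx":0,"ty":0,"tz":0,"roll":0,"jaw":0.8}]'; python3 -m jog '[{"tx":0,"ty":0,"tz":2,"roll":0,"jaw":0.8},{"tx":0,"ty":0,"tz":4,"roll":0,"jaw":0.8},{"tx":0,"ty":0,"tz":4,"roll":0,"jaw":0.8},{"tx":0,"ty":0,"tz":3,"roll":0,"jaw":0.8},{"tx":0,"ty":0,"tz":1.5,"roll":0,"jaw":0.8},{"tx":0,"ty":0,"tz":0.5,"roll":0,"jaw":0.8},{"tx":0,"ty":0,"tz":0,"roll":0,"jaw":0.8},{"tx":0,"ty":0,"tz":0,"roll":0,"jaw":0.8}]'
```

```text
time_s: 24.75
position: [0.5886, -0.0655, 0.3717]
tcp_rot: [[-1.0, -0.006, -0.0], [-0.006, 1.0, -0.001], [0.0, -0.001, -1.0]]
force: [0.4, 0.4, 0.2]
opening: 0.799
grasp_force: 0.0
time_s: 25.55
position: [0.5893, -0.0648, 0.2231]
tcp_rot: [[-1.0, -0.007, 0.002], [-0.007, 1.0, -0.001], [-0.002, -0.001, -1.0]]
force: [0.1, -0.1, 0.6]
opening: 0.8
grasp_force: 0.0
```

```bash
python3 -m jog '[{"tx":0,"ty":0,"tz":0.5,"roll":0,"jaw":0.3},{"tx":0,"ty":0,"tz":0,"roll":0,"jaw":0.3},{"tx":0,"ty":0,"tz":0,"roll":0,"jaw":0.1},{"tx":0,"ty":0,"tz":0,"roll":0,"jaw":0},{"tx":0,"ty":0,"tz":0,"roll":0,"jaw":0},{"tx":0,"ty":0,"tz":0,"roll":0,"jaw":0},{"tx":0,"ty":0,"tz":0,"roll":0,"jaw":0},{"tx":0,"ty":0,"tz":0,"roll":0,"jaw":0}]'; python3 -m jog '[{"tx":0,"ty":0,"tz":0,"roll":0,"jaw":0},{"tx":0,"ty":0,"tz":0,"roll":0,"jaw":0},{"tx":0,"ty":0,"tz":0,"roll":0,"jaw":0}]'
```

```text
time_s: 26.35
position: [0.5885, -0.0642, 0.2171]
tcp_rot: [[-1.0, -0.009, 0.0], [-0.009, 1.0, -0.001], [-0.0, -0.001, -1.0]]
force: [-0.1, -2.2, 0.1]
opening: 0.156
grasp_force: 1.0
time_s: 26.65
position: [0.5884, -0.0644, 0.2171]
tcp_rot: [[-1.0, -0.009, -0.0], [-0.009, 1.0, -0.001], [0.0, -0.001, -1.0]]
force: [-0.5, -3.3, -0.2]
opening: 0.133
grasp_force: 30.0
```

Gripped; slide about 165 mm towards −y.

```bash
python3 -m jog '[{"tx":0,"ty":-1,"tz":0,"roll":0,"jaw":0},{"tx":0,"ty":-2,"tz":0,"roll":0,"jaw":0},{"tx":0,"ty":-2.5,"tz":0,"roll":0,"jaw":0},{"tx":0,"ty":-2.5,"tz":0,"roll":0,"jaw":0},{"tx":0,"ty":-2.5,"tz":0,"roll":0,"jaw":0},{"tx":0,"ty":-2.5,"tz":0,"roll":0,"jaw":0},{"tx":0,"ty":-1.5,"tz":0,"roll":0,"jaw":0},{"tx":0,"ty":-1,"tz":0,"roll":0,"jaw":0}]'; python3 -m jog '[{"tx":0,"ty":-0.5,"tz":0,"roll":0,"jaw":0},{"tx":0,"ty":-0.3,"tz":0,"roll":0,"jaw":0},{"tx":0,"ty":-0.3,"tz":0,"roll":0,"jaw":0},{"tx":0,"ty":0,"tz":0,"roll":0,"jaw":0},{"tx":0,"ty":0,"tz":0,"roll":0,"jaw":0}]'
```

```text
time_s: 27.45
position: [0.5904, -0.2196, 0.2171]
tcp_rot: [[-1.0, -0.007, 0.002], [-0.007, 1.0, 0.001], [-0.002, 0.001, -1.0]]
force: [2.9, 3.0, -0.0]
opening: 0.137
grasp_force: 30.0
time_s: 27.95
position: [0.5906, -0.2294, 0.2171]
tcp_rot: [[-1.0, -0.009, 0.002], [-0.009, 1.0, -0.001], [-0.002, -0.001, -1.0]]
force: [5.3, 1.4, -2.2]
opening: 0.135
grasp_force: 30.0
```

```bash
python3 -m jog '[{"tx":0,"ty":-0.2,"tz":0,"roll":0,"jaw":0},{"tx":0,"ty":0,"tz":0,"roll":0,"jaw":0},{"tx":0,"ty":0,"tz":0,"roll":0,"jaw":0}]';python3 -m jog '[{"tx":0,"ty":-0.2,"tz":0,"roll":0,"jaw":0},{"tx":0,"ty":0,"tz":0,"roll":0,"jaw":0},{"tx":0,"ty":0,"tz":0,"roll":0,"jaw":0}]'
```

```text
time_s: 28.25
position: [0.5906, -0.2295, 0.2171]
tcp_rot: [[-1.0, -0.009, 0.001], [-0.009, 1.0, 0.003], [-0.001, 0.003, -1.0]]
force: [4.2, 4.6, -0.9]
opening: 0.135
grasp_force: 30.0
time_s: 28.55
position: [0.5906, -0.2296, 0.2171]
tcp_rot: [[-1.0, -0.009, 0.001], [-0.009, 1.0, 0.006], [-0.001, 0.006, -1.0]]
force: [5.7, 9.8, 0.5]
opening: 0.136
grasp_force: 30.0
```

The door is at the hard stop after 165 mm of travel. Release and lift.

```bash
python3 -m jog '[{"tx":0,"ty":0.3,"tz":0,"roll":0,"jaw":0.5},{"tx":0,"ty":0,"tz":0,"roll":0,"jaw":0.5},{"tx":0,"ty":0,"tz":0,"roll":0,"jaw":0.6},{"tx":0,"ty":0,"tz":0,"roll":0,"jaw":0.6},{"tx":0,"ty":0,"tz":0,"roll":0,"jaw":0.6},{"tx":0,"ty":0,"tz":-1,"roll":0,"jaw":0.6},{"tx":0,"ty":0,"tz":-3,"roll":0,"jaw":0.6},{"tx":0,"ty":0,"tz":-4,"roll":0,"jaw":0.6}]'; python3 -m jog '[{"tx":0,"ty":0,"tz":-4,"roll":0,"jaw":0.6},{"tx":0,"ty":0,"tz":-3,"roll":0,"jaw":0.6},{"tx":0,"ty":0,"tz":0,"roll":0,"jaw":0.6},{"tx":0,"ty":0,"tz":0,"roll":0,"jaw":0.6},{"tx":0,"ty":0,"tz":0,"roll":0,"jaw":0.6}]'; python3 f.py w8
python3 - <<'E'
from h import *; import pickle
np.set_printoptions(precision=4,suppress=True)
c=pickle.load(open('w8.pkl','rb'))
for t,z in(('bottle',.03),('door_fin',.217)):
  for l in landmark_of('wrist',t)[:2]: print(t,l,atz(c,l['point'],z))
for n in('scene','side'):
  c=cam(n)
  for t in('can','jar','tape_roll'): print(n,t,[np.round(l['point'],1) for l in landmark_of(n,t)[:1]])
E
```

```text
time_s: 29.35
position: [0.5886, -0.2304, 0.2964]
tcp_rot: [[-1.0, -0.008, -0.004], [-0.008, 1.0, 0.003], [0.004, 0.003, -1.0]]
force: [-0.0, 0.1, 0.8]
opening: 0.596
grasp_force: 0.0
time_s: 29.85
position: [0.589, -0.2305, 0.3659]
tcp_rot: [[-1.0, -0.008, -0.002], [-0.008, 1.0, 0.001], [0.002, 0.001, -1.0]]
force: [-0.2, -0.1, 0.2]
opening: 0.6
grasp_force: 0.0
door_fin {'point': [203.4, 282.0], 'p': 0.83}
door_fin {'point': [203.4, 282.0], 'p': 0.83} [ 0.5907 -0.2272  0.217 ]
scene can []
scene jar []
scene tape_roll [array([349.1, 336.8])]
side can [array([154.8, 334.3])]
side jar [array([115.2, 372.2])]
side tape_roll [array([291. , 120.4])]
```

View pics/w8.png

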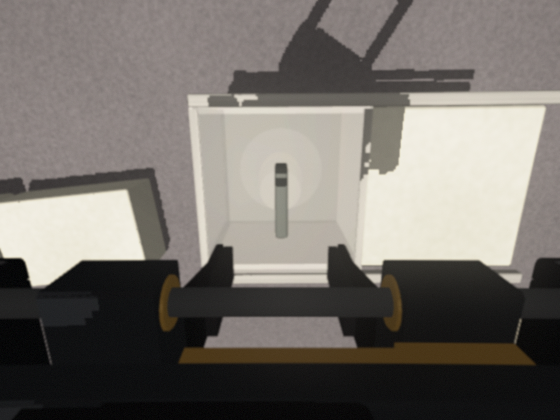

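The door's −y edge is flush with the end wall. The fin is at col 281 and the bottle's cap shows faintly beneath it, at about (row 187, col 281). The bystanders that were detected, the can and jar in the side view and the tape roll in both, are where they started.

```bash
python3 -c "from rig import *; print(hand_in())"
```

```text
the job is handed in; nothing more can be done
None
```

The job is handed in at about 30 s of the 67 s allowed: roof door opened, bottle set down gently and released upright in the middle of the pan, door slid shut to its hard stop, and the jar, can and tape roll left where they were.

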